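# Find the bowed frame rail with a straightedge and set it up for planing

### The arm

A 7-joint arm with a two-finger parallel gripper is mounted at the origin on the work surface. World frame = base frame: x ahead of the robot, y to its left, z up, the work surface at z = 0. Lengths are in m, angles in rad, forces in N, time in s.
With the tool pointing down it reaches from about 0.425 to 0.925 m from the base axis. Payload 6.8 kg.
Tool frame: the origin (TCP) lies between the finger pads; the fingertips stand 14 mm ahead of it and the grasp point (between the pads) lies 5 mm behind it; z points along the fingers, y is the line along which they close (so a half turn about z gives the same grasp; the last joint's range is limited). The gripper opens to 85 mm and grips with 20 to 120 N. Pads are 22 mm wide; open, the fingers measure 114 mm over their backs; the gripper's body (76 mm by 85 mm) begins 54 mm behind the grasp point. The pads swing forward as they close: fully open they stand 13 mm farther back than shut.
Start: joints at [-1.35, 0.477, 0.022, 1.555, -0.011, 1.109, -0.083], TCP at [0.218, 0.639, 0.245] pointing down, gripper open.
Joint ranges: [-2.96, 2.96], [-0.34, 2.1], [-1.41, 1.46], [0.24, 2.44], [-1.37, 4.51], [0.17, 1.92], [-2.96, 2.96]. Speed limits (rad/s): [2.39, 2.39, 3.14, 3.14, 3.14, 3.14, 3.14].

### API

Orientations are given as a rotation vector (axis times angle).
In Python, from bench import r, eyes, ticket gives the robot as it stands. The module is installed in compiled form; this text tells all that it offers.
- The arm moves only by the tool arm_command, never from a script. Its argument "plan" is text: rows parted by semicolons, each of 4 numbers parted by spaces: the shift along the tool's x, y, z in m, then the turn about the tool's z in degrees. In form: tx ty tz yaw; .... A call has 1 to 20 rows; each row shifts and turns the commanded pose from where the row before left it, along the tool's axes as they then stand; what a row does not reach is not made up. A row lasts 1/8 s, in which the tool goes at most 62.5 mm and 10.7 degrees, less where a joint would pass 70% of its speed; a pose out of reach is approached as far as the arm can. A call is refused whole if a number of a shift passes 0.0625 or a number of a turn 10.7, either way. A call with a gripper value outside its range is refused whole. "hand" is the closure, from -1 (fully open) to 1 (shut), set as the call begins (left out, the last holds). The fingers move at their own pace and stop on an object; "grip_force" is the grip in N (left out, the last holds). Time passes only in rows, so rows that do not move let the fingers close. It gives the time, the measured TCP pose, the force, the opening and the grip force at its end, in the units of the state.
- r.get_obs(): the state, without advancing time (a new reading comes with each control period).
- eyes.grab_frame(name): name is "scene" or "side" or "wrist"; returns (picture, depth): 384x512x3 uint8, red, green, blue; 384x512 float32, m along the optical axis (not along the pixel's ray), 0 where there is no reading.
- eyes.calibration(name): a dict with "fov_y" (degrees; the focal length in pixels is half the picture's height over the tangent of half this angle, whatever the lens; pixels are square), "cx", "cy" (the principal point, pixels), "origin" and "attitude" of the camera in the world; the wrist camera has in their place "tool_from_camera" (4x4, takes a point from camera to tool coordinates, whose origin is the TCP and whose axes are the flange's). Camera axes: x right, y up, looking along -z (the intrinsics and any distortion apply to the point x, -y, -z); pixel columns grow to the right and rows downward; lengths in m; the calibration is good to about 2 mm. The wrist camera is an equidistant fisheye: a pixel r from the principal point sees the ray r / f radians off the axis. A picture is of the moment at which its call begins: read the wrist's pose just before it. calibration takes no time and is no camera call.
- ticket.hand_in(): hands the job in; it is judged then, once.
The state is a dict: "clock": time; "joints": joint angles; "qvel": joint speeds; "tau": joint torques, N m; "tcp_pos": TCP position; "orientation": TCP orientation; "contact_force": force on the tool from outside, world axes, zero at the start; "moment": the same for the moment, N m; "grip_width": finger opening in m; "gripper_force": force on a finger pad.
Only numpy, scipy, OpenCV 4.12 (cv2) and the standard library are available. Lean on these libraries where they do the work, as an engineer would, in place of code of your own. Each camera call takes 0.05 s, during which the arm holds its last target. There are 200 camera calls.

### The job

One of the two white gessoed frame rails on the drying rack has sprung into a bow, high in the middle, and must be planed. Find out which: lay the straightedge lengthwise on a rail's face and press gently on its near end, then on its far end, to see whether it rocks. With the straightedge off it and lying flat, lay the bowed rail face up lengthwise on the planing board, its far end up against the stop; leave the sound rail in its place on the rack and everything else undisturbed, and never press hard, as gesso bruises.

Things in the scene. Friction and masses are not known exactly. Their poses are not given: they have to be found in the camera images.
- straightedge_mid (a point): centre of the straightedge, an aluminium bar 240 mm long, 30 wide, 12 thick, about 0.1 kg, at first lying flat on the bench left or right of the rack (centre 6 mm up). x runs along it to the end with the hanging hole, z is up. Both broad faces are straight and alike. The gesso bruises if it bears on a rail with over 45 N
- hole_end (a point): middle of the straightedge's end face next to its dark hanging hole, 120 mm from its centre, half-way up its thickness
- plain_end (a point): middle of the straightedge's other end face, 120 mm from its centre, half-way up its thickness
- rack: fixed drying rack, 270 x 210 mm; origin under its centre, x along the rails away from the robot, y left, z up. Ply base 6 mm thick; two cross bearers 30 mm wide at x = -100 and +100 mm, tops 24 mm above the bench, carry the two loose rails; pins 8 mm thick and 16 mm high stand on the bearers, 2 mm clear of each rail's sides
- left_rail (a point): point of the rack where the left (+y) rail lies along the rack's x: within 5 mm lengthwise and 2 mm sideways of that rail's centre, 38 mm above the bench, half-way up it. Each rail is 250 mm long, 46 wide (36 in its lower 10 mm), 28 thick, about 0.3 kg; the rails themselves are not measured, and which one is bowed changes each time
- right_rail (a point): the same for the right (-y) rail, 120 mm from the left one. The sound rail's face is flat, 52 mm above the bench. The bowed one's is arched lengthwise, 54.5 mm up at the middle, 3 mm lower at its ends: a bar let go on it lies level, but some 4 N on one end tips that end down 1 to 2 mm and lifts the other 3 mm or more; let go, it falls back
- planing_board: fixed wooden planing board on the bench, 320 x 110 mm, 18 mm thick, left or right of the rack; origin under its centre, x along it away from the robot. A stop strip 12 mm high crosses its far end. A rail set down on it or pushed to its stop with over 45 N is bruised
- stop (a point): point on the planing board's top surface (18 mm above the bench), on its centre line, at the foot of the stop's face that looks back to the robot, 136 mm along the board's x from its origin; a rail seated against the stop has its centre 125 mm nearer than this
- cork_block: cork sanding block 45 x 28 x 24 mm, standing on the rack's base between the rails, nearer the robot than their middles; origin under its centre
- bole_jar: jar of red bole standing beyond the rack, 58 mm across and 65 mm high; origin under its centre
- size_brush: flat brush lying on the bench
- tack_hammer: small hammer lying on the bench
- rosette: gilt turned rosette, 72 mm across, 21 mm high; origin under its centre
- offcut: short gessoed offcut of rail, 90 x 46 x 28 mm, on the bench beyond the rack; origin under its centre. Not one of the two rails
- burnisher: agate burnisher, a 160 mm long round handle with a stone tip, lying on the bench
Mind the look-alikes: they are no part of the job. Of the things like the part that bears straightedge_mid, leave any that is green; of the rest the larger one is meant.

How it is judged:
On the way, in this order (a step that is already met when the one before it is completed fails the run):
1. the straightedge lies lengthwise on a rail and the fingers, within 70 mm of its near end, press it down onto the rail (contact force between the fingers and straightedge above 1.5 N and (contact force between straightedge and bowed_rail above 1.5 N or contact force between straightedge and true_rail above 1.5 N) and ((x of plain_end in the frame of rack below -0.05 m and x of hole_end in the frame of rack above 0.05 m and horizontal distance between the grasp point and plain_end below 0.07 m) or (x of hole_end in the frame of rack below -0.05 m and x of plain_end in the frame of rack above 0.05 m and horizontal distance between the grasp point and hole_end below 0.07 m))), for 0.15 s.
2. then the fingers press its far end down onto the rail in the same way (contact force between the fingers and straightedge above 1.5 N and (contact force between straightedge and bowed_rail above 1.5 N or contact force between straightedge and true_rail above 1.5 N) and ((x of plain_end in the frame of rack below -0.05 m and x of hole_end in the frame of rack above 0.05 m and horizontal distance between the grasp point and hole_end below 0.07 m) or (x of hole_end in the frame of rack below -0.05 m and x of plain_end in the frame of rack above 0.05 m and horizontal distance between the grasp point and plain_end below 0.07 m))), for 0.15 s.
At the end, for the whole second after the job is handed in: the bowed rail lies face up along the planing board (0.08 rad, 25 mm of its centre line), its far end within about 4 mm of the stop; the sound rail is within 15 mm of its start, not tipped; the straightedge lies flat on bench, rack or sound rail, off the bowed rail; all at rest (x of bowed_rail in the frame of planing_board between 0.006 and 0.014 m and y of bowed_rail in the frame of planing_board between -0.025 and 0.025 m and z of bowed_rail in the frame of planing_board between 0.015 and 0.022 m and angle between bowed_rail's own z axis and vertical below 0.06 rad and angle between the x axis of bowed_rail and the x axis of planing_board, either way round below 0.08 rad and linear speed of each of bowed_rail, straightedge below 0.02 m/s and distance of true_rail from where it was at the start of the episode below 0.015 m and angle between true_rail's own z axis and vertical below 0.05 rad and contact force between straightedge and bowed_rail below 0.05 N and height (world z) of straightedge_mid below 0.062 m and angle between the z axis of straightedge_mid and the z axis of rack, either way round below 0.06 rad); the robot touches nothing.
It fails at once if the straightedge bears on a rail's gesso with more than 45 N (contact force between straightedge and bowed_rail above 45 N or contact force between straightedge and true_rail above 45 N).
It fails at once if the rail is driven onto the planing board or its stop with more than 45 N (contact force between bowed_rail and planing_board above 45 N).
It fails at once if a bystander is shifted by more than 25 mm (distance of any of cork_block, bole_jar, size_brush, tack_hammer, rosette, offcut, burnisher from where it was at the start of the episode above 0.025 m).
It also fails if it takes over 72 s, if anything falls off the work surface, if the arm or the gripper's body presses on something with over 40 N, if the wrist force passes 120 N, or if a joint passes its speed limit or range.

## Working session

There is one attempt and no reset: what is moved stays moved. The work goes in short steps, Python scripts to look and compute and a tool call to move; the robot and the scene stay as the last step left them, time stands still between calls to the robot, and variables do not carry over. Pictures are saved under pics/ and viewed, at most 10 in all, crops included, and the job is handed in when it is done.

Besides the shell and the picture viewer there is one more tool, called after "Emit:" by a JSON object that holds its "name" and its "arguments", one argument or row to a line. arm_command: Moves the arm, as the interface text tells. Its arguments: {"type":"object","properties":{"plan":{"type":"string"},"hand":{"type":"number"},"grip_force":{"type":"number"}},"required":["plan"]}

```bash
mkdir -p pics
cat > h.py <<'E'
import numpy as np, cv2
from bench import r, eyes, ticket
from scipy.spatial.transform import Rotation as R
def grab(n):
    o=r.get_obs(); p,d=eyes.grab_frame(n); c=eyes.calibration(n); return o,p,d,c
def att(a):
    a=np.array(a,float)
    if a.shape==(3,3): return a
    return R.from_rotvec(a).as_matrix() if a.size==3 else a
def f_of(c): return 192/np.tan(np.radians(c['fov_y'])/2)
def cloud(d,c):  # pinhole world pts
    f=f_of(c); v,u=np.mgrid[:384,:512]
    P=np.stack([(u-c['cx'])/f*d,-(v-c['cy'])/f*d,-d],-1)
    return P@att(c['attitude']).T+np.array(c['origin'])
E
python3 - <<'E'
from h import *
for n in ['scene','side','wrist']:
    o,p,d,c=grab(n); cv2.imwrite(f'pics/{n}0.png',p[:,:,::-1]); np.savez(f'{n}0.npz',p=p,d=d); print(n,c)
print(o)
a=[cv2.imread(f'pics/{n}0.png') for n in ['scene','side']]
E
```

```text
scene {'fov_y': 48.584771676108815, 'cx': 259.3511232563414, 'cy': 190.4486823229594, 'origin': array([1.34260982, 0.68123513, 1.09079994]), 'attitude': array([0.43709939, 0.89794252, 2.09118793])}
side {'fov_y': 49.63709163043242, 'cx': 254.02588810158116, 'cy': 193.78659800178914, 'origin': array([ 0.34245561, -0.82689161,  0.87625088]), 'attitude': array([ 0.79280712, -0.08019153, -0.21995948])}
wrist {'fov_y': 65.70646984690485, 'cx': 259.28544278606194, 'cy': 190.93132024492658, 'tool_from_camera': array([[-1.54650755e-03,  9.63268280e-01,  2.68536458e-01,
         6.70520336e-02],
       [ 9.99998691e-01,  1.61726178e-03, -4.22715355e-05,
         4.58293554e-04],
       [-4.75012580e-04,  2.68536041e-01, -9.63269520e-01,
        -1.28091455e-01],
       [ 0.00000000e+00,  0.00000000e+00,  0.00000000e+00,
         1.00000000e+00]])}
{'clock': 0.1, 'joints': array([-1.35011606,  0.47771853,  0.02237721,  1.55634159, -0.01149924,
        1.10927072, -0.0831261 ]), 'qvel': array([-0.00103943, -0.00128528,  0.00168583, -0.00305712, -0.00074409,
       -0.00026591, -0.00026332]), 'tau': array([ 4.76533853e-03, -5.97760642e+01,  1.61404006e+00, -2.81955904e+01,
        1.28719892e-02,  5.13788138e-03,  2.82127695e-05]), 'tcp_pos': array([0.21781783, 0.63836553, 0.24442749]), 'orientation': array([-5.14158534e-01, -3.09909906e+00,  2.51973991e-03]), 'contact_force': array([ 0.00362988, -0.57339223, -0.19603514]), 'moment': array([ 0.02513167,  0.04873612, -0.01339971]), 'gripper_force': 0.0, 'grip_width': 0.08547310026138924}
```

View pics/scene0.png

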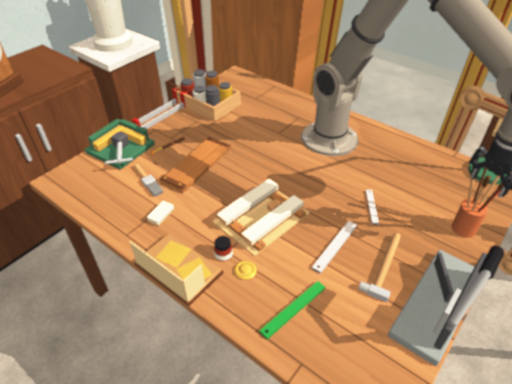

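View pics/side0.png

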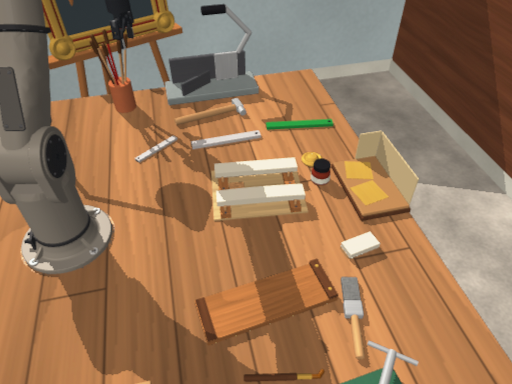

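The scene view shows the rack at (262,213), the straightedge at (335,247) with its hole at the upper end (350,228), and a small look-alike at (372,207). The planing board is at (197,163), and the green bar is a decoy. In the side view the straightedge is at (227,140), the rails at (257,170) and (260,197), the board at (267,298) and the cork between the rails.

```bash
cat > m.py <<'E'
from h import *
C={n:cloud(np.load(f'{n}0.npz')['d'],eyes.calibration(n)) for n in ['scene','side']}
I={n:np.load(f'{n}0.npz')['p'] for n in C}
def comp(n,seed,lo,hi,extra=None):
    z=C[n][:,:,2]; m=((z>lo)&(z<hi))
    if extra is not None: m&=extra
    k,l=cv2.connectedComponents(m.astype(np.uint8),connectivity=4)
    # nearest masked to seed
    vs,us=np.nonzero(m); i=np.argmin((vs-seed[1])**2+(us-seed[0])**2)
    mm=l==l[vs[i],us[i]]; P=C[n][mm]
    rc=cv2.minAreaRect((P[:,:2]*1000).astype(np.float32)); b=cv2.boxPoints(rc)
    print(n,seed,mm.sum(),'c',np.round(rc[0],1),'size',np.round(rc[1],1),'ang',round(rc[2],1),'zmed',round(np.median(P[:,2])*1000,1))
    return mm,P
for n,s in [('scene',[(335,247),(372,207),(248,201),(275,218),(197,163),(255,215)]),('side',[(227,140),(155,150),(257,168),(260,195),(267,298),(320,280)])]:
    hsv=cv2.cvtColor(I[n],cv2.COLOR_RGB2HSV)
    gray=(hsv[:,:,1]<60)&(hsv[:,:,2]>110)
    for q in s[:4]: comp(n,q,-0.01 if q in s[:2] else .03,.08,gray)
    for q in s[4:]: comp(n,q,.013,.035)
    print('bench z',np.median(C[n][225:235,150:160,2]) if n=='side' else np.median(C[n][250:260,200:210,2]))
E
python3 m.py
```

```text
scene (335, 247) 595 c [497.8 327. ] size [240.2  36.9] ang 2.0 zmed 11.9
scene (372, 207) 218 c [259.6 339.2] size [168.5  23.7] ang 36.0 zmed 8.5
scene (248, 201) 796 c [538.1   0.6] size [ 54.2 253. ] ang 83.8 zmed 52.9
scene (275, 218) 860 c [552.5 118.6] size [ 52.2 248.7] ang 83.3 zmed 51.6
scene (197, 163) 1477 c [ 476.7 -315.1] size [326.1 115.8] ang 7.4 zmed 18.2
scene (255, 215) 206 c [600.5  28.3] size [124.1  71. ] ang 3.7 zmed 25.4
bench z 0.0015911694600397874
side (227, 140) 545 c [499.7 325.3] size [ 48.5 240.5] ang 88.3 zmed 11.7
side (155, 150) 264 c [258.  337.8] size [165.1  38.2] ang 35.0 zmed 8.3
side (257, 168) 1106 c [556.  114.1] size [ 51.  248.2] ang 83.3 zmed 52.1
side (260, 195) 1348 c [541.6  -6.2] size [ 51.1 247.5] ang 83.2 zmed 53.6
side (267, 298) 5840 c [ 479.6 -319.7] size [318.9 113.7] ang 7.3 zmed 19.0
side (320, 280) 5840 c [ 479.6 -319.7] size [318.9 113.7] ang 7.3 zmed 19.0
bench z 0.0005192681562493084
```

```bash
cat >> h.py <<'E'
def rect(P):
    c,s,a=cv2.minAreaRect((P[:,:2]*1000).astype(np.float32))
    if s[0]<s[1]: a-=90; s=s[::-1]
    return np.array(c),np.array(s),(a+90)%180-90
def goal(x,y,z=None,head=None,o=None):
    """print shift in present tool axes (mm) and yaw (deg, tool) to reach TCP x,y,z (mm), tool y heading deg (mod 180)"""
    o=o or r.get_obs(); M=R.from_rotvec(o['orientation']).as_matrix(); p=np.array(o['tcp_pos'])*1000
    h=np.degrees(np.arctan2(M[1,1],M[0,1])); t=np.array([x,y,p[2] if z is None else z])
    yaw=0 if head is None else -((head-h+90)%180-90)
    print('tcp',p.round(1),'head_y',round(h,2),'shift',(M.T@(t-p)).round(1),'yaw',round(yaw,2))
    if head is not None:
        M2=M@R.from_euler('z',yaw,degrees=True).as_matrix(); print(' shift after yaw',(M2.T@(t-p)).round(1))
E
cat > m2.py <<'E'
from m import *
import sys
out={}
for n,S in [('scene',dict(se=(335,247),L=(275,218),Rr=(248,201),B=(197,163))),('side',dict(se=(227,140),L=(257,168),Rr=(260,195),B=(267,298)))]:
    hsv=cv2.cvtColor(I[n],cv2.COLOR_RGB2HSV); gray=(hsv[:,:,1]<60)&(hsv[:,:,2]>110)
    for k,lo,hi in [('se',.008,.016),('L',.046,.06),('Rr',.046,.06),('B',.013,.023)]:
        m,P=comp(n,S[k],lo,hi,gray if k!='B' else None)
        c,s,a=rect(P); q=P[:,:2]*1000-c
        ax=np.array([np.cos(np.radians(a)),np.sin(np.radians(a))]); t=q@ax
        print('   ',k,c.round(1),s.round(1),round(a,2),'profile',[round(1000*np.median(P[np.abs(t-x)<15,2]),1) for x in (-100,-60,-20,20,60,100)])
goal(499,326,100,90)
E
python3 m2.py | grep -v "^s"
```

```text
bench z 0.0015911694600397874
bench z 0.0005192681562493084
    se [497.7 329.7] [240.2  31.4] 1.76 profile [np.float64(12.1), np.float64(12.5), np.float64(11.8), np.float64(12.1), np.float64(11.9), np.float64(12.1)]
    L [552.6 119.4] [248.7  50.6] -6.7 profile [np.float64(52.0), np.float64(51.7), np.float64(51.8), np.float64(51.5), np.float64(52.2), np.float64(51.9)]
    Rr [538.    0.6] [252.6  51.5] -7.0 profile [np.float64(53.0), np.float64(54.0), np.float64(54.2), np.float64(53.8), np.float64(53.4), np.float64(52.0)]
    B [ 475.2 -315.5] [322.9 115.7] 7.48 profile [np.float64(17.5), np.float64(18.0), np.float64(16.6), np.float64(18.2), np.float64(17.4), np.float64(17.5)]
    se [500.2 324.8] [236.6  35.8] 1.82 profile [np.float64(12.5), np.float64(12.5), np.float64(12.5), np.float64(12.6), np.float64(12.0), np.float64(12.7)]
    L [556.  114.1] [248.2  50.9] -6.63 profile [np.float64(52.5), np.float64(52.6), np.float64(52.5), np.float64(52.6), np.float64(52.9), np.float64(52.7)]
    Rr [541.7  -5.8] [247.7  50.7] -6.56 profile [np.float64(53.3), np.float64(54.1), np.float64(54.9), np.float64(55.0), np.float64(54.2), np.float64(53.0)]
    B [ 479.6 -319.7] [318.8 113.7] 7.28 profile [np.float64(18.9), np.float64(18.9), np.float64(18.7), np.float64(18.8), np.float64(18.9), np.float64(18.9)]
tcp [217.8 638.4 244.6] head_y 71.16 shift [-367.  -204.7  144.9] yaw -18.84
 shift after yaw [-281.2 -312.2  144.9]
```

Emit:
{"name": "arm_command", "arguments": {
  "plan": "0 0 0 -10.3;0 0 0 -10.3;-0.034 -0.040 0.01 0;-0.034 -0.040 0.01 0;-0.034 -0.040 0.02 0;-0.034 -0.040 0.02 0;-0.034 -0.040 0.02 0;-0.034 -0.040 0.02 0;-0.034 -0.040 0.01 0;-0.033 -0.040 0.01 0;0 0 0 0;0 0 0 0",
  "hand": -0.4
}}

```text
clock: 1.65
tcp_pos: [0.4983, 0.3277, 0.1251]
orientation: [0.048, -3.141, -0.0]
contact_force: [0.1, 0.8, 0.7]
grip_width: 0.0597
gripper_force: 0.0
```

```bash
cat >> h.py <<'E'
def wcloud(o,d,c):
    """world points of wrist picture (equidistant fisheye, depth along axis)"""
    f=f_of(c); v,u=np.mgrid[:384,:512]; x=u-c['cx']; y=v-c['cy']; rr=np.hypot(x,y)+1e-9; th=rr/f
    k=np.tan(th)/rr*d; P=np.stack([x*k,-y*k,-d],-1)
    T=c['tool_from_camera']; P=P@T[:3,:3].T+T[:3,3]
    return P@R.from_rotvec(o['orientation']).as_matrix().T+np.array(o['tcp_pos'])
E
python3 - <<'E'
from h import *
o,p,d,c=grab('wrist'); cv2.imwrite('pics/w1.png',p[:,:,::-1])
P=wcloud(o,d,c); z=P[:,:,2]
m=((z>.007)&(z<.017)&(d>0)).astype(np.uint8); k,l,s,_=cv2.connectedComponentsWithStats(m)
for i in range(1,k):
    if s[i,4]>800: print(s[i],[q if np.isscalar(q) else q.round(1) for q in rect(P[l==i])])
print('bench',np.median(z[(np.abs(z)<.006)&(d>0)]),o['grip_width'])
goal(499,327,100,91.8)
E
```

```text
[ 398   21   32  247 1203] [array([456.3, 477.9]), array([235.5,  29.1]), 3.866914749145508]
[ 240   47   39  260 9135] [array([499.1, 327.8]), array([240.5,  30.8]), 1.8052871227264404]
[466 135  46 180 955] [array([540.9, 599.9]), array([224.3,   5. ]), -0.05504608154296875]
bench -0.00045189697625214187 0.059713846515215434
tcp [497.8 328.6 125.3] head_y 91.85 shift [-1.2 -1.7 25.3] yaw 0.05
 shift after yaw [-1.2 -1.7 25.3]
```

View pics/w1.png

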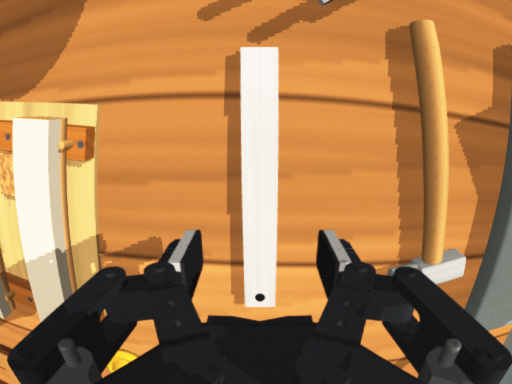

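The wrist view shows the straightedge between the open fingers. Its centre measures (499,328) and its size 240x31, and the hole at pixel (260,297) is at the far end. Going down to grasp it.

Emit:
{"name": "arm_command", "arguments": {
  "plan": "-0.001 -0.001 0.02 0;0 0 0.03 0;0 0 0.03 0;0 0 0.017 0;0 0 0.006 0;0 0 0.004 0;0 0 0 0"
}}

```text
clock: 2.58
tcp_pos: [0.5, 0.3267, 0.0188]
orientation: [-0.048, 3.141, 0.001]
contact_force: [-0.4, -0.2, 0.1]
grip_width: 0.0605
gripper_force: 0.0
```

Emit:
{"name": "arm_command", "arguments": {
  "plan": "0 0 0 0;0 0 0 0;0 0 0 0;0 0 0 0;0 0 0 0;0 0 0 0",
  "hand": 1,
  "grip_force": 30
}}

```text
clock: 3.32
tcp_pos: [0.5001, 0.3266, 0.0191]
orientation: [-0.048, 3.14, 0.001]
contact_force: [-1.8, -0.4, 6.3]
grip_width: 0.0291
gripper_force: 30.0
```

Emit:
{"name": "arm_command", "arguments": {
  "plan": "0 0 -0.01 0;0 0 -0.02 0;0 0 -0.03 0;0 0 -0.03 0;0 0 -0.01 0;0 0 0 0"
}}

```text
clock: 4.08
tcp_pos: [0.5, 0.3266, 0.1191]
orientation: [-0.048, 3.14, 0.002]
contact_force: [0.4, -0.2, -2.3]
grip_width: 0.0289
gripper_force: 30.0
```

Run:
```python
from h import *
goal(554,116.5,110,83.3)
```

```text
tcp [500.  326.6 119.1] head_y 91.76 shift [ -47.5 -211.7    9. ] yaw 8.46
 shift after yaw [ -78.1 -202.4    9. ]
```

Emit:
{"name": "arm_command", "arguments": {
  "plan": "0 0 0 8.5;-0.013 -0.034 0 0;-0.013 -0.034 0 0;-0.013 -0.034 0 0;-0.013 -0.034 0 0;-0.013 -0.034 0 0;-0.013 -0.032 0 0;0 0 0 0;0 0 0.02 0;0 0 0.013 0;0 0 0 0;0 0 0 0"
}}

```text
clock: 5.58
tcp_pos: [0.5535, 0.117, 0.0854]
orientation: [-0.184, -3.136, -0.0]
contact_force: [0.1, -0.0, -1.3]
grip_width: 0.0288
gripper_force: 30.0
```

Run:
```python
from h import *
o,p,d,c=grab('wrist'); cv2.imwrite('pics/w2.png',p[:,:,::-1])
P=wcloud(o,d,c); z=P[:,:,2]
for lo,hi in [(.046,.0575),(.066,.084)]:
  m=((z>lo)&(z<hi)&(d>0)&(p.min(2)>120)).astype(np.uint8); k,l,s,_=cv2.connectedComponentsWithStats(m)
  for i in range(1,k):
    if s[i,4]>600: print(s[i],[q if np.isscalar(q) else q.round(1) for q in rect(P[l==i])],np.median(P[l==i][:,2]))
goal(554,116.5,75,83.3)
```

```text
[ 218   10   11  217 1721] [array([489.3, 104.5]), array([124.8,   4.9]), -6.823554992675781] 0.0514425827561815
[ 291   11   13  216 2180] [array([494.3, 145.1]), array([124. ,   6.5]), -6.949928283691406] 0.05148168789140766
[   40    27    81   277 15220] [array([511.5,   1.5]), array([193. ,  48.7]), -6.90692138671875] 0.05316826018120806
[  226     0    67   321 19807] [array([518.3, 121.5]), array([169.9,  30.5]), -6.708732604980469] 0.07776248387552105
tcp [553.7 117.   85.7] head_y 83.28 shift [-0.3 -0.5 10.7] yaw -0.02
 shift after yaw [-0.3 -0.5 10.7]
```

View pics/w2.png

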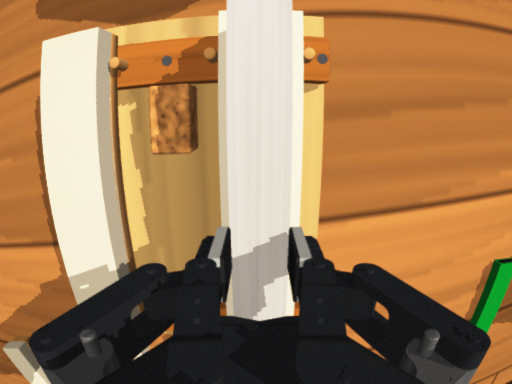

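The wrist view shows the straightedge running along the left rail's face, with an even white margin of 5-6 mm on each side. The cork block is at (174,118). The bottom of the edge is about 14 mm above the rail.

Emit:
{"name": "arm_command", "arguments": {
  "plan": "0 0 0.006 0;0 0 0.004 0;0 0 0.002 0;0 0 0.001 0;0 0 0 0;0 0 0 0"
}}

```text
clock: 6.38
tcp_pos: [0.5535, 0.1166, 0.0724]
orientation: [0.185, 3.136, 0.0]
contact_force: [0.5, -1.1, -0.3]
grip_width: 0.0291
gripper_force: 30.0
```

Emit:
{"name": "arm_command", "arguments": {
  "plan": "0 0 0.001 0;0 0 0 0;0 0 0 0"
}}

```text
clock: 6.75
tcp_pos: [0.5535, 0.1166, 0.0713]
orientation: [0.185, 3.136, 0.0]
contact_force: [0.9, -0.1, -0.0]
grip_width: 0.0289
gripper_force: 30.0
```

Emit:
{"name": "arm_command", "arguments": {
  "plan": "0 0 0 0;0 0 0 0;0 0 0 0",
  "hand": 0.1
}}

```text
clock: 7.12
tcp_pos: [0.5535, 0.1166, 0.0714]
orientation: [0.185, 3.136, 0.0]
contact_force: [-0.1, -0.1, 0.4]
grip_width: 0.0385
gripper_force: 0.0
```

Emit:
{"name": "arm_command", "arguments": {
  "plan": "0 0 -0.005 0;0 0 -0.02 0;0 0 -0.02 0;0 0 0 0;0 0 0 0;0 0 0 0;0 0 0 0"
}}

```text
clock: 8.0
tcp_pos: [0.5531, 0.1165, 0.1157]
orientation: [-0.185, -3.135, 0.001]
contact_force: [-0.9, 0.0, 0.1]
grip_width: 0.0384
gripper_force: 0.0
```

```bash
cat > se.py <<'E'
from h import *
def look(tag):
    o,p,d,c=grab('side'); P=cloud(d,c); z=P[:,:,2]
    x0,y0=554,116.5; a=np.radians(-6.7); ax=np.array([np.cos(a),np.sin(a)]); n=np.array([-ax[1],ax[0]])
    q=P[:,:,:2]*1000-[x0,y0]; t=q@ax; w=q@n
    print(tag,'top of edge along rail:',[(x,round(1000*np.median(z[(abs(t-x)<8)&(abs(w)<10)&(z>.045)&(z<.09)]),1)) if ((abs(t-x)<8)&(abs(w)<10)&(z>.045)&(z<.09)).sum()>5 else (x,None) for x in (-110,-90,-60,0,60,90,110)])
    return o
E
python3 - <<'E'
from se import *
look('free')
o,p,d,c=grab('wrist'); P=wcloud(o,d,c); z=P[:,:,2]
m=((z>.0585)&(z<.07)&(d>0)&(p.min(2)>120)).astype(np.uint8); k,l,s,_=cv2.connectedComponentsWithStats(m)
for i in range(1,k):
    if s[i,4]>600: print(s[i],[q if np.isscalar(q) else q.round(1) for q in rect(P[l==i])],np.median(P[l==i][:,2]))
goal(554-95*np.cos(.117),116.5+95*np.sin(.117),None,83.3)
E
```

```text
free top of edge along rail: [(-110, np.float64(64.8)), (-90, np.float64(65.1)), (-60, np.float64(64.2)), (0, np.float64(65.6)), (60, np.float64(65.3)), (90, np.float64(65.3)), (110, np.float64(66.3))]
[  234    25    51   296 13815] [array([536.8, 118.7]), array([208.1,  30.6]), -6.77264404296875] 0.0634613518356211
tcp [553.2 116.5 115.9] head_y 83.26 shift [94.2 -0.   0.1] yaw -0.04
 shift after yaw [94.2  0.1  0.1]
```

Emit:
{"name": "arm_command", "arguments": {
  "plan": "0.03 0 0 0;0.03 0 0 0;0.034 0 0 0;0 0 0.015 0;0 0 0.013 0;0 0 0.005 0;0 0 0 0;0 0 0 0",
  "hand": 1,
  "grip_force": 30
}}

```text
clock: 9.1
tcp_pos: [0.4606, 0.1276, 0.0834]
orientation: [0.185, 3.136, 0.0]
contact_force: [-0.0, -0.8, -0.0]
grip_width: -0.0
gripper_force: 0.0
```

Emit:
{"name": "arm_command", "arguments": {
  "plan": "0 0 0.001 0;0 0 0.001 0;0 0 0.001 0;0 0 0 0"
}}

```text
clock: 9.6
tcp_pos: [0.46, 0.1276, 0.0803]
orientation: [-0.185, -3.136, 0.0]
contact_force: [0.7, -1.2, -0.5]
grip_width: -0.0001
gripper_force: 0.0
```

Emit:
{"name": "arm_command", "arguments": {
  "plan": "0 0 0.001 0;0 0 0.0005 0;0 0 0.0005 0;0 0 0 0;0 0 0 0"
}}

```text
clock: 10.22
tcp_pos: [0.4601, 0.1277, 0.0783]
orientation: [-0.185, -3.136, -0.0]
contact_force: [0.1, -0.2, -0.4]
grip_width: -0.0004
gripper_force: 0.0
```

Emit:
{"name": "arm_command", "arguments": {
  "plan": "0 0 0.0005 0;0 0 0.0005 0;0 0 0 0;0 0 0 0"
}}

```text
clock: 10.72
tcp_pos: [0.4602, 0.1277, 0.0781]
orientation: [0.185, 3.136, 0.0]
contact_force: [-3.3, -0.8, 11.1]
grip_width: -0.0002
gripper_force: 5.4
```

Pressing the near end at 11 N. Now looking at whether the far end has lifted.

Run:
```python
from se import *
look('near pressed'); look('near pressed'); print(r.get_obs()['contact_force'])
```

```text
near pressed top of edge along rail: [(-110, np.float64(65.1)), (-90, np.float64(76.1)), (-60, np.float64(64.7)), (0, np.float64(64.7)), (60, np.float64(65.2)), (90, np.float64(65.2)), (110, np.float64(65.2))]
near pressed top of edge along rail: [(-110, np.float64(64.6)), (-90, np.float64(67.0)), (-60, np.float64(65.4)), (0, np.float64(65.1)), (60, np.float64(64.5)), (90, np.float64(64.9)), (110, np.float64(64.9))]
[-2.5922401  -0.81469002 11.00993996]
```

Emit:
{"name": "arm_command", "arguments": {
  "plan": "0 0 -0.005 0;0 0 -0.015 0;-0.03 0 0 0;-0.04 0 0 0;-0.05 0 0 0;-0.05 0 0 0;-0.02 0 0 0;0 0 0.01 0;0 0 0.006 0;0 0 0.002 0;0 0 0 0;0 0 0 0"
}}

```text
clock: 12.32
tcp_pos: [0.6487, 0.1055, 0.0796]
orientation: [0.184, 3.136, 0.0]
contact_force: [-0.2, -0.7, -0.1]
grip_width: 0.0
gripper_force: 0.0
```

Emit:
{"name": "arm_command", "arguments": {
  "plan": "0 0 0.001 0;0 0 0.0005 0;0 0 0.0005 0;0 0 0 0;0 0 0 0"
}}

```text
clock: 12.95
tcp_pos: [0.6488, 0.1054, 0.0782]
orientation: [0.185, 3.136, 0.0]
contact_force: [-2.1, -1.1, 7.5]
grip_width: -0.0002
gripper_force: 3.4
```

Run:
```python
from se import *
look('far pressed'); look('far pressed')
```

```text
far pressed top of edge along rail: [(-110, np.float64(64.6)), (-90, np.float64(65.0)), (-60, np.float64(65.2)), (0, np.float64(64.0)), (60, np.float64(65.0)), (90, np.float64(66.3)), (110, np.float64(66.6))]
far pressed top of edge along rail: [(-110, np.float64(65.6)), (-90, np.float64(64.9)), (-60, np.float64(64.5)), (0, np.float64(65.2)), (60, np.float64(65.2)), (90, np.float64(66.8)), (110, np.float64(66.4))]
```

Emit:
{"name": "arm_command", "arguments": {
  "plan": "0 0 -0.005 0;0 0 -0.02 0;0 0 -0.03 0;0 0 -0.03 0;0 0 0 0;0 0 0 0",
  "hand": 1
}}

```text
clock: 13.8
tcp_pos: [0.6486, 0.1053, 0.1626]
orientation: [0.185, 3.136, 0.0]
contact_force: [-0.0, -0.3, -0.5]
grip_width: -0.0004
gripper_force: 0.0
```

Run:
```python
from h import *
goal(540,-3,165,83.3)
```

```text
tcp [648.6 105.3 162.6] head_y 83.27 shift [  95.2 -120.3   -2.4] yaw -0.03
 shift after yaw [  95.2 -120.3   -2.4]
```

The left rail doesn't rock: near contact is at 78.1, far contact at 78.2, and the opposite end doesn't lift. So the right rail is the bowed one, which its arched depth profile also shows. The straightedge can stay flat on the sound rail.

Emit:
{"name": "arm_command", "arguments": {
  "plan": "0.03 -0.04 0 0;0.03 -0.04 0 0;0.035 -0.04 0 0;0 0 0 0;0 0 0 0;0 0 0 0",
  "hand": -0.6
}}

```text
clock: 14.55
tcp_pos: [0.5411, -0.0015, 0.162]
orientation: [-0.182, -3.136, -0.001]
contact_force: [-1.1, 0.1, -0.7]
grip_width: 0.0682
gripper_force: 0.0
```

Run:
```python
from h import *
o,p,d,c=grab('wrist'); cv2.imwrite('pics/w3.png',p[:,:,::-1]); print(o['grip_width'])
P=wcloud(o,d,c); z=P[:,:,2]
m=((z>.044)&(z<.059)&(d>0)&(p.min(2)>110)).astype(np.uint8); k,l,s,_=cv2.connectedComponentsWithStats(m)
for i in range(1,k):
    if s[i,4]>1000: print(s[i],[q if np.isscalar(q) else q.round(1) for q in rect(P[l==i])],np.median(P[l==i][:,2]))
goal(540,-3,165,83.3)
```

```text
0.06818262235287902
[  230    39    59   272 14874] [array([540.7,  -1.8]), array([250.7,  46.7]), -6.958671569824219] 0.05314594234287586
[ 363   46   25  211 1652] [array([522.1, 102.1]), array([190.3,  10.9]), -7.7300262451171875] 0.051534197421686814
tcp [541.   -1.6 162. ] head_y 83.36 shift [ 0.8 -1.6 -3. ] yaw 0.06
 shift after yaw [ 0.8 -1.6 -3. ]
```

View pics/w3.png

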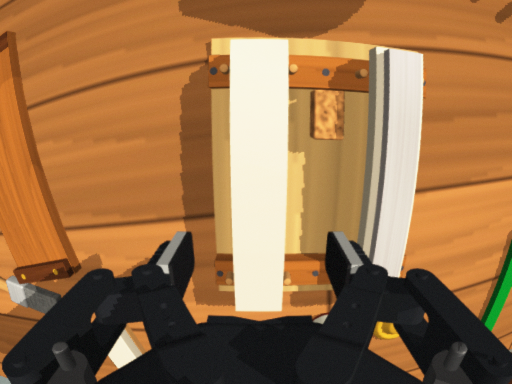

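The wrist view shows the bowed rail between the fingers (centre 540.7,-1.8). The straightedge at (400,150) is clear of it, and so is the cork at (328,115).

Emit:
{"name": "arm_command", "arguments": {
  "plan": "0 0 0.03 0;0 0 0.03 0;0 0 0.03 0;0 0 0.018 0;0 0 0.008 0;0 0 0 0;0 0 0 0"
}}

```text
clock: 15.48
tcp_pos: [0.5411, -0.0026, 0.0471]
orientation: [0.185, 3.135, 0.0]
contact_force: [0.5, 0.3, -0.4]
grip_width: 0.0684
gripper_force: 0.0
```

Emit:
{"name": "arm_command", "arguments": {
  "plan": "0 0 0 0;0 0 0 0;0 0 0 0;0 0 0 0;0 0 0 0",
  "hand": 1,
  "grip_force": 50
}}

```text
clock: 16.1
tcp_pos: [0.541, -0.0027, 0.0473]
orientation: [0.185, 3.135, 0.0]
contact_force: [-1.2, 0.1, 5.2]
grip_width: 0.0447
gripper_force: 50.6
```

Emit:
{"name": "arm_command", "arguments": {
  "plan": "0 0 -0.004 0;0 0 -0.01 0;0 0 -0.02 0;0 0 -0.03 0;0 0 -0.03 0;0 0 -0.01 0;0 0 0 0;0 0 0 0"
}}

```text
clock: 17.1
tcp_pos: [0.5394, -0.0027, 0.1491]
orientation: [-0.184, -3.134, 0.001]
contact_force: [-0.7, -0.5, -4.1]
grip_width: 0.0449
gripper_force: 52.0
```

Run:
```python
from h import *
o=r.get_obs()
goal(480,-318,150,97.4)
```

```text
tcp [539.4  -2.7 149.1] head_y 83.27 shift [  22.  -320.1   -0.7] yaw -14.13
 shift after yaw [  99.5 -305.    -0.7]
```

Emit:
{"name": "arm_command", "arguments": {
  "plan": "0 0 0 -7;0 0 0 -7.1;0.01 -0.03 0 0;0.015 -0.045 0 0;0.015 -0.045 0 0;0.015 -0.045 0 0;0.015 -0.045 0 0;0.015 -0.045 0 0;0.01 -0.03 0 0;0.004 -0.02 0 0;0 0 0 0;0 0 0 0;0 0 0 0"
}}

```text
clock: 18.73
tcp_pos: [0.4819, -0.3161, 0.1501]
orientation: [0.205, -3.135, -0.002]
contact_force: [-0.3, 0.4, -3.1]
grip_width: 0.045
gripper_force: 52.1
```

Run:
```python
from h import *
o,p,d,c=grab('wrist'); cv2.imwrite('pics/w4.png',p[:,:,::-1]); np.savez('w4.npz',p=p,d=d)
P=wcloud(o,d,c); z=P[:,:,2]
for lo,hi in [(.012,.0225),(.024,.036),(.135,.165)]:
  m=((z>lo)&(z<hi)&(d>0)).astype(np.uint8); k,l,s,_=cv2.connectedComponentsWithStats(m)
  for i in range(1,k):
    if s[i,4]>150: print((lo,hi),s[i],[q if np.isscalar(q) else q.round(1) for q in rect(P[l==i])],np.median(P[l==i][:,2]))
goal(480,-318,150,97.4)
```

```text
(0.012, 0.0225) [ 195    7   14  222 1734] [array([ 428.3, -375.9]), array([206.8,   8.7]), 7.1195759773254395] 0.017471977896304114
(0.012, 0.0225) [ 311    8   11  220 1032] [array([ 415.2, -273.2]), array([204.8,   6.1]), 7.12675666809082] 0.017566802427656417
(0.012, 0.0225) [ 77  72  29 104 612] [array([ 443. , -491.6]), array([108.1,  10.4]), -11.880966186523438] 0.012952212862221812
(0.012, 0.0225) [497 164  13  26 152] [array([433.7, -34.5]), array([29.9,  5. ]), -5.221122741699219] 0.017540725054539963
(0.012, 0.0225) [  0 167  75 137 963] [array([ 562.1, -551.2]), array([193.1,  75.3]), 31.330341339111328] 0.018070601279683657
(0.012, 0.0225) [457 309  54   7 193] [array([629.4,  42.4]), array([139. ,   2.6]), 83.10942840576172] 0.017055332878540885
(0.024, 0.036) [   0  170   69  144 2928] [array([ 592.4, -583. ]), array([192.9,  85.5]), 3.5797111988067627] 0.02469041805668229
(0.024, 0.036) [  0 280  27  27 239] [array([ 680.7, -651.3]), array([59.4, 36.6]), -85.7269697189331] 0.024618980938058033
(0.135, 0.165) [  178     0   164   321 34624] [array([ 442.5, -321.3]), array([153.3,  72.5]), 7.181787967681885] 0.15609906916752544
tcp [ 481.8 -316.4  150.2] head_y 97.48 shift [ 2.  -1.3  0.2] yaw 0.08
 shift after yaw [ 2.  -1.3  0.2]
```

View pics/w4.png

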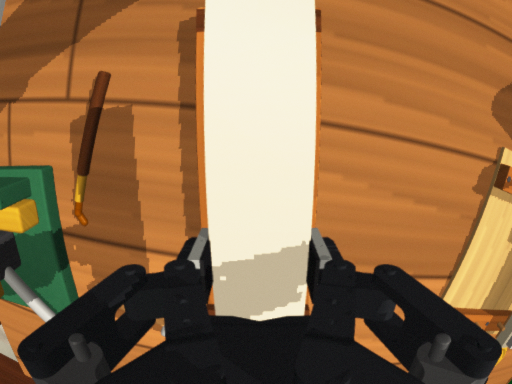

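The wrist view shows the rail held over the board, with only thin margins of board visible at about x=200 and x=320. It is aligned (7.18° against the board's 7.12°). The stop is hidden, so I'll measure its face from the first pictures.

```bash
python3 - <<'E' | tail -12
from m import *
a=np.radians(7.2); ax=np.array([np.cos(a),np.sin(a)]); n=np.array([-ax[1],ax[0]])
for k,off in [('side',np.array([-1.05,3.5])),('scene',np.array([2,-2.15]))]:
    P=C[k].reshape(-1,3); q=P[:,:2]*1000+off; u=q@ax; w=q@n; z=P[:,2]*1000
    for s in range(-410,-330,20):
        b=(abs(w-s)<10)&(u>250)&(u<620)
        top=b&(z>26)&(z<36)&(u>500); bd=b&(z>14)&(z<23)
        print(k,s,'stop u',np.percentile(u[top],[2,50,98]).round(1) if top.sum() else None,'board u',np.percentile(u[bd],[.5,99.5]).round(1))
goal(480,-318,150,97.2)
E
```

```text
side (320, 280) 5840 c [ 479.6 -319.7] size [318.9 113.7] ang 7.3 zmed 19.0
bench z 0.0005192681562493084
side -410 stop u [571.3 581.4 593. ] board u [277.3 618.1]
side -390 stop u [571.4 582.8 593. ] board u [277.1 571.5]
side -370 stop u [571.6 581.6 592.9] board u [276.8 571.8]
side -350 stop u [571.1 582.4 592.6] board u [277.  571.4]
scene -410 stop u [539.9 583.3 596.2] board u [278.  594.2]
scene -390 stop u [569.9 581.1 594.3] board u [278.2 595.1]
scene -370 stop u [572.2 581.4 593.2] board u [276.5 592.9]
scene -350 stop u [570.1 581.3 592.5] board u [278.2 596.8]
tcp [ 481.8 -316.4  150.2] head_y 97.48 shift [ 2.  -1.3  0.2] yaw 0.28
 shift after yaw [ 2.  -1.3  0.2]
```

Emit:
{"name": "arm_command", "arguments": {
  "plan": "0 -0.001 0.02 0.2;0 0 0.03 0;0 0 0.03 0;0 0 0.018 0;0 0 0.007 0;0 0 0 0;0 0 0 0;0 0 0 0"
}}

```text
clock: 19.77
tcp_pos: [0.4819, -0.3192, 0.0462]
orientation: [-0.196, 3.134, -0.001]
contact_force: [0.8, 0.2, -3.9]
grip_width: 0.045
gripper_force: 52.0
```

```bash
cat > st.py <<'E'
from h import *
def st():
    o,p,d,c=grab('side'); P=cloud(d,c); goal(.992*446.4+.125*375.2,.125*446.4-.992*375.2,41.3,97.2,o)
    a=np.radians(7.2); ax=np.array([np.cos(a),np.sin(a)]); n=np.array([-ax[1],ax[0]])
    q=P[:,:,:2]*1000+[-1.05,3.5]; u=q@ax; w=q@n; z=P[:,:,2]*1000
    W=(p.min(2)>140)&(z>38)&(z<62)&(abs(w+375)<40)&(u>250)&(u<620)
    print('rail u',np.percentile(u[W],[1,99]).round(1),'w',np.percentile(w[W],[1,99]).round(1),
      'profile',[(x,round(np.median(z[W&(abs(u-446-x)<10)]),1)) for x in (-110,-80,-50,60,90,110) if (W&(abs(u-446-x)<10)).sum()>4], o['contact_force'].round(1))
    return p
E
python3 -c "
from st import *
p=st()"
```

```text
tcp [ 481.9 -319.2   46.2] head_y 97.16 shift [-8.1  1.8  4.9] yaw -0.04
 shift after yaw [-8.1  1.8  4.9]
rail u [314.  560.1] w [-399.2 -352.7] profile [(-110, np.float64(52.0)), (-80, np.float64(53.2)), (-50, np.float64(53.6)), (60, np.float64(53.1)), (90, np.float64(52.0)), (110, np.float64(51.0))] [ 0.8  0.2 -3.9]
```

Emit:
{"name": "arm_command", "arguments": {
  "plan": "-0.002 0.001 0.002 0;-0.002 0.001 0.001 0;-0.001 0 0 0;-0.001 0 0 0;0 0 0 0"
}}

```text
clock: 20.45
tcp_pos: [0.4872, -0.3161, 0.0423]
orientation: [-0.196, 3.135, -0.0]
contact_force: [-0.5, 0.1, -4.0]
grip_width: 0.0448
gripper_force: 52.1
```

Emit:
{"name": "arm_command", "arguments": {
  "plan": "-0.0005 0 0 0;-0.0005 0 0 0;-0.0005 0 0 0;0 0 0 0;0 0 0 0"
}}

```text
clock: 21.08
tcp_pos: [0.4886, -0.3159, 0.0423]
orientation: [-0.196, 3.135, 0.0]
contact_force: [0.6, -0.5, -4.3]
grip_width: 0.0449
gripper_force: 52.1
```

Emit:
{"name": "arm_command", "arguments": {
  "plan": "-0.0005 0 0 0;-0.0005 0 0 0;0 0 0 0;0 0 0 0"
}}

```text
clock: 21.58
tcp_pos: [0.4894, -0.3158, 0.0422]
orientation: [0.196, -3.135, -0.0]
contact_force: [-0.9, 0.5, -3.9]
grip_width: 0.0451
gripper_force: 52.1
```

Emit:
{"name": "arm_command", "arguments": {
  "plan": "-0.0005 0 0 0;-0.0005 0 0 0;0 0 0 0;0 0 0 0"
}}

```text
clock: 22.08
tcp_pos: [0.4895, -0.3158, 0.042]
orientation: [0.195, -3.134, -0.001]
contact_force: [-4.9, 0.1, -2.2]
grip_width: 0.0453
gripper_force: 52.2
```

```bash
python3 -c "
from st import *
p=st(); st()"
```

```text
tcp [ 489.5 -315.8   42. ] head_y 97.13 shift [-0.2 -0.6  0.7] yaw -0.07
 shift after yaw [-0.2 -0.6  0.7]
rail u [322.1 568.4] w [-396.7 -350.2] profile [(-110, np.float64(47.4)), (-80, np.float64(48.7)), (-50, np.float64(49.2)), (60, np.float64(49.2)), (90, np.float64(48.3)), (110, np.float64(47.5))] [-4.9  0.1 -2.2]
tcp [ 489.5 -315.8   42.1] head_y 97.13 shift [-0.2 -0.6  0.8] yaw -0.07
 shift after yaw [-0.2 -0.6  0.8]
rail u [322.2 568.3] w [-396.8 -349.8] profile [(-110, np.float64(47.8)), (-80, np.float64(48.5)), (-50, np.float64(49.1)), (60, np.float64(49.2)), (90, np.float64(48.4)), (110, np.float64(47.4))] [-5.4 -0.8 -1.8]
```

The stop contact came at the predicted place (-5 N). Now easing off and lowering.

Emit:
{"name": "arm_command", "arguments": {
  "plan": "0.0007 0 0 0;0 0 0.0005 0;0 0 0.0005 0;0 0 0 0;0 0 0 0"
}}

```text
clock: 22.8
tcp_pos: [0.4895, -0.3158, 0.0418]
orientation: [0.196, -3.135, -0.0]
contact_force: [-5.9, 0.2, 4.0]
grip_width: 0.0448
gripper_force: 53.2
```

Emit:
{"name": "arm_command", "arguments": {
  "plan": "0 0 0 0;0 0 0 0;0 0 0 0;0 0 0 0",
  "hand": -0.5
}}

```text
clock: 23.3
tcp_pos: [0.4903, -0.3158, 0.0414]
orientation: [-0.196, 3.135, -0.0]
contact_force: [-0.6, -0.5, 0.6]
grip_width: 0.0642
gripper_force: 0.0
```

Emit:
{"name": "arm_command", "arguments": {
  "plan": "0 0 -0.01 0;0 0 -0.03 0;0.02 0 -0.05 0;0.03 0 -0.05 0;0.04 0 -0.03 0;0.03 0 0 0;0 0 0 0;0 0 0 0;0 0 0 0"
}}

```text
clock: 24.42
tcp_pos: [0.3718, -0.3303, 0.2112]
orientation: [-0.198, 3.135, 0.0]
contact_force: [1.0, 0.2, 0.5]
grip_width: 0.064
gripper_force: 0.0
```

```bash
python3 -c "
from st import *
p=st(); cv2.imwrite('pics/s5.png',p[:,:,::-1])
o,p,d,c=grab('wrist'); P=wcloud(o,d,c); z=P[:,:,2]
for lo,hi in [(.04,.052),(.014,.022),(.026,.034)]:
  m=((z>lo)&(z<hi)&(d>0)).astype(np.uint8); k,l,s,_=cv2.connectedComponentsWithStats(m)
  for i in range(1,k):
    if s[i,4]>300: print(lo,s[i],[q if np.isscalar(q) else q.round(1) for q in rect(P[l==i])],np.median(P[l==i][:,2]).round(4))
"; python3 -c "
from se import *
look('end')"
```

```text
tcp [ 371.8 -330.3  211.2] head_y 97.24 shift [-118.7   -1.1  169.9] yaw 0.04
 shift after yaw [-118.7   -1.   169.9]
rail u [322.8 567.3] w [-396.7 -350. ] profile [(-110, np.float64(47.2)), (-80, np.float64(48.4)), (-50, np.float64(49.3)), (60, np.float64(49.1)), (90, np.float64(48.3)), (110, np.float64(47.5))] [1.  0.2 0.5]
0.04 [  0   0 150  32 477] [array([ 211. , -583.5]), array([231.1,  16.2]), -86.3477737903595] 0.0462
0.04 [ 237  169   46  152 6311] [array([ 458.2, -319.7]), array([190.4,  46.5]), 7.035533905029297] 0.0476
0.04 [  0 242  82  44 467] [array([ 513. , -631.1]), array([162.5,  41.4]), 80.49177551269531] 0.0462
0.04 [485 279  27  52 331] [array([535. ,  99.8]), array([97.8, 12.1]), -6.712959289550781] 0.0472
0.014 [  14    0  145  227 1145] [array([ 295.5, -626.1]), array([354.7, 165.6]), -33.890872955322266] 0.0186
0.014 [  208   124   102   194 11471] [array([ 446.2, -322.2]), array([255., 111.]), 7.236004829406738] 0.0176
0.014 [ 26 228  68  45 306] [array([ 500.1, -600.7]), array([127.7,  44.7]), 73.32113647460938] 0.0187
0.026 [ 14   0 141  34 309] [array([ 211.9, -573.3]), array([211.7,  20.5]), -83.98090028762817] 0.03
end top of edge along rail: [(-110, None), (-90, None), (-60, np.float64(65.1)), (0, np.float64(64.9)), (60, np.float64(64.9)), (90, np.float64(64.7)), (110, np.float64(64.9))]
```

View pics/s5.png

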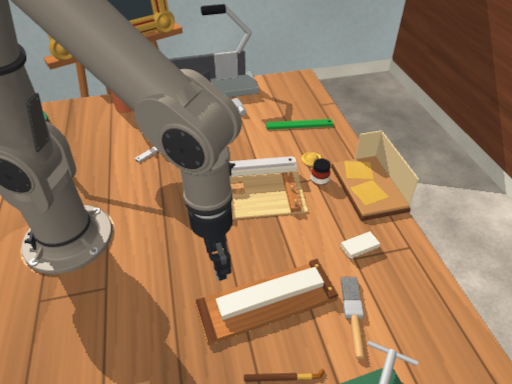

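The side view shows the bowed rail on the planing board, with its far end at the stop (320,278). The straightedge lies flat on the sound rail at (265,165), and everything else is undisturbed.

```bash
python3 -c "
from bench import ticket
print(ticket.hand_in())"
```

```text
the job is handed in; nothing more can be done
None
```

The straightedge didn't rock on the left rail, so the right rail is the bowed one (its depth profile is also arched); it now lies face up on the planing board against the stop, with the straightedge left flat on the sound rail, and the job was handed in at about 25 s with no verdict shown.

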